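Clear the transilluminator: light off, shield back, gel plate out over the edge

ROBOT

A 6-joint arm with a two-finger parallel gripper is mounted at the origin on a cart in front of the work surface, level with it; the furniture and walls round the work are solid. World frame = base frame: x ahead of the robot, y to its left, z up, the work surface at z = 0. Lengths are in mm, angles in rad, forces in N, time in s.
With the tool pointing down it reaches from about 350 to 1000 mm from the base axis. Payload 7.1 kg.
Tool frame: the origin (TCP) lies on the centre line of the jaws, within the pads' length; the fingertips stand 17 mm ahead of it and the grasp point (between the pads) lies 2 mm behind it; z points along the fingers, y is the line along which they close (so a half turn about z gives the same grasp; the last joint's range is limited). The gripper opens to 85 mm and grips with 20 to 120 N. Pads are 22 mm wide; open, the fingers measure 114 mm over their backs; the gripper's body (76 mm by 85 mm) begins 54 mm behind the grasp point. The pads swing forward as they close: fully open they stand 13 mm farther back than shut.
Start: joints at [-1.216, 0.423, 1.63, -0, 1.089, -0.019], TCP at [228.239, -581.818, 248.319] pointing down, gripper open.
Joint ranges: [-3, 3], [-0.9, 2.11], [0.09, 2.58], [-1.31, 4.45], [0.11, 2.69], [-2.54, 2.54]. Speed limits (rad/s): [2.39, 2.39, 3.01, 3.14, 3.14, 3.14].

INTERFACE

Orientations are given as a unit quaternion [w, x, y, z].
In Python, from workcell import robot gives the robot as it stands. Calls block until the motion is done:
- robot.move_ptp(position, orientation): joint-space move of the TCP to a pose.
- robot.movel(position, frame=None, speed=150): straight line of the TCP; frame=None keeps the orientation; speed is the mean speed in mm/s.
- robot.movej(angles): joint-space move.
- robot.ungrasp() and robot.close_gripper(): open the fingers fully, or close them until they stop; the grip force is fixed at half the most.
- robot.pause(seconds).
- robot.inverse_kinematics(position, orientation): joint angles nearest the present ones, or None.
- robot.observe(): the state.
- robot.snapshot(name): name is "scene" or "top" or "wrist"; returns the picture (420x560x3 uint8, red, green, blue); there is no depth.
- robot.camera_info(name): a dict with "camera_matrix" (3x3 intrinsics, pixels), "T" (4x4, takes a point from camera to world coordinates). Camera axes: x right, y up, looking along -z (the intrinsics and any distortion apply to the point x, -y, -z); pixel columns grow to the right and rows downward; lengths in mm; the calibration is good to about 2 mm. The wrist camera is an equidistant fisheye: a pixel r from the principal point sees the ray r / f radians off the axis. A picture is of the moment at which its call begins: read the wrist's pose just before it. camera_info takes no time and is no camera call; for the wrist camera it gives the pose at the moment of the call.
A pose or a line that the arm cannot do raises robot.PlanningError and nothing moves.
- robot.finish_job(): hands the job in; it is judged then, once.
The state is a dict: "t": time; "joint_positions": joint angles; "joint_vel": joint speeds; "joint_torque": joint torques, N m; "ee_pos": TCP position; "tool_rot": TCP orientation; "wrist_force": force on the tool from outside, world axes, zero at the start; "moment": the same for the moment, N m; "gripper_width": finger opening in mm; "finger_force": force on a finger pad.
Only numpy, scipy, OpenCV 4.12 (cv2) and the standard library are available. Lean on these libraries where they do the work, as an engineer would, in place of code of your own. Each camera call takes 0.05 s, during which the arm holds its last target. There are 200 camera calls.

TASK

The gel has been photographed and taken away. Press the red rocker switch of the transilluminator over to off, then push its amber shield fully back to its stop, and then push the glass plate along between the guide rails towards you until its near edge sticks out 2 to 4 cm past the front edge of the deck, still lying flat, so that it can be picked up by its edge later. Only push: lift nothing, and leave the other things on the bench where they are.

Things in the scene. Friction and masses are not known exactly. Their poses are not given: they have to be found in the camera images.
- transilluminator: Light grey box fixed to the bench (it may stand turned), 240 mm deep, 220 mm wide, flat deck 70 mm above the bench. Origin: centre of its underside; x to its back, y to its left seen from the front, z up. A dark blue window, flush with the deck, lies between two guide rails, 9 mm high and wide, that run front to back, inner faces 68 mm either side of the middle of the window.
- ledge (a point): Middle (between the guide rails) of the top front edge of the deck, the edge nearest the robot. Axes as the box: x level from this edge to the back, y left, z up. Seen in this frame the red switch's pivot is at x = 45, y = -111 mm, and the shield's hinge line runs along y at x = 229, z = 13 mm. Between rails and shield the deck is empty but for the plate.
- light_switch (a joint): Red rocker switch, 41 mm front to back, 24 mm wide, two halves in a shallow V, in a flat black bezel on the right-hand strip of the deck; rad: -0.18 is on (near half raised, far half level), +0.18 is off (near half level). It stays where it is put; about 3 N down on the raised near half turns it, with 4 to 5 mm of travel to a solid stop.
- shield (a joint): Angle of the amber shield in rad: 0 is lying flat over the window, 1.57 upright, 1.70 its stop just past upright, away from the robot. Starts between 0.5 and 0.75. It is a stiff hinge: it stays where it is left; pushing its free edge takes 1 to 5 N.
- shield_edge (a point): Middle of the free edge of the clear amber shield, a panel 134 mm wide and 4 mm thick (6 mm at this edge), 165 mm from hinge line to this edge. Half open, this edge stands up towards the robot, over the plate; pushing it level to the back, and following it up, swings the shield back. Site x points from the edge to the hinge.
- plate_near_edge (a point): Middle of the near (robot-side) edge of the greenish glass plate, half-way up its 6 mm thickness. The plate, 100 mm front to back, 120 mm wide, 0.11 to 0.22 kg, lies loose on the deck between the rails, near edge 15 to 40 mm behind the deck's front edge; white strips 1.5 mm high along its sides, a frosted white band along the near edge. x points to the far edge.
- switch_press (a point): Point on top of the near half of the red rocker, 12 mm from the pivot and 8 mm from the half's near end, where to press down; with the switch off it is about 4 mm above the deck.
- gel_plate: The glass plate as a whole; origin at the centre of its underside, axes as for its near edge.
- plate_far_edge (a point): Middle of the far (shield-side) edge of the glass plate, half-way up its thickness; 100 mm from the near edge. Upright face 6 mm high; the deck behind it is free up to the shield's hinge.
- ethanol_bottle: Bystander: glass bottle with blue cap, 56 mm across, 104 mm high, left of the transilluminator; origin under its centre.
- tweezers: Bystander: steel tweezers, 115 mm long, lying right of the transilluminator; origin under the centre.
- marker: Bystander: black marker, 130 mm long, lying right of the transilluminator; origin under the centre.
- petri_dish: Bystander: round clear dish, 89 mm across, 15 mm high, left front; origin under its centre.
- film_roll: Bystander: white roll, 104 mm long, 38 mm high, at the front left of the bench; origin under its centre.

How it is judged:
By the outcome, as a careful person would: the job done as asked, in the order asked, and still so for the second after the job is handed in, with the robot touching nothing.
It also fails if it takes over 64 s, if anything falls off the work surface, if the arm or the gripper's body presses on something with over 40 N, if the wrist force passes 120 N, or if a joint passes its speed limit or range.

## Working session

There is one attempt and no reset: what is moved stays moved. The work goes in short steps, each a Python script; the robot and the scene stay as the last script left them, time stands still between calls to the robot, and variables do not carry over. Pictures are saved under pics/ and viewed, at most 10 in all, crops included, and the job is handed in when it is done.

```bash
ls; mkdir -p pics; python3 - <<'E'
from workcell import robot
import cv2,numpy as np
for n in("top","scene"):
    im=robot.snapshot(n); cv2.imwrite(f"pics/{n}0.png",im[:,:,::-1]); c=robot.camera_info(n); print(n,{k:np.round(np.array(v),4).tolist() for k,v in c.items() if k in("camera_matrix","T")},[k for k in c])
o=robot.observe();print(o)
E
```

```text
pics
top {'camera_matrix': [[442.8113, 0.0, 278.9773], [0.0, 442.8113, 205.5862], [0.0, 0.0, 1.0]], 'T': [[0.0167, 0.999, -0.0418, 464.7132], [-0.9998, 0.0172, 0.0111, 106.7609], [0.0118, 0.0416, 0.9991, 1357.0516], [0.0, 0.0, 0.0, 1.0]]} ['camera_matrix', 'T']
scene {'camera_matrix': [[432.9122, 0.0, 276.0371], [0.0, 432.9122, 204.8404], [0.0, 0.0, 1.0]], 'T': [[-0.5038, 0.5287, -0.6832, -475.4272], [-0.8638, -0.3067, 0.3996, 655.1827], [0.0017, 0.7915, 0.6112, 949.4629], [0.0, 0.0, 0.0, 1.0]]} ['camera_matrix', 'T']
{'t': 0.1, 'joint_positions': array([-1.21598304e+00,  4.23782561e-01,  1.63065977e+00,  2.00802731e-05,
        1.08856590e+00, -1.90103961e-02]), 'joint_vel': array([ 0.00135642, -0.0038666 , -0.00229583,  0.00047309,  0.0001021 ,
        0.00106027]), 'joint_torque': array([-9.44536478e-04, -5.58427763e+01, -2.82445264e+01, -6.35701258e-05,
        3.00485226e-03, -2.03841995e-05]), 'ee_pos': array([ 228.08870132, -581.36852663,  247.5939192 ]), 'tool_rot': array([-6.99321769e-04,  9.82583398e-01,  1.85820789e-01, -1.09514374e-04]), 'wrist_force': array([ 0.34386348, -0.24928519,  0.26582468]), 'moment': array([ 0.04454407, -0.07895894, -0.00294045]), 'finger_force': 0.0, 'gripper_width': 85.41700509709464}
```

View pics/top0.png

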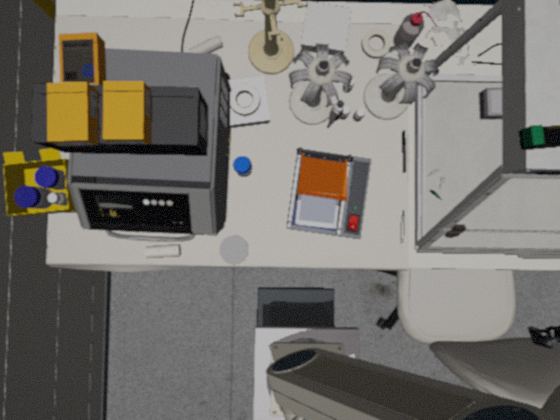

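View pics/scene0.png

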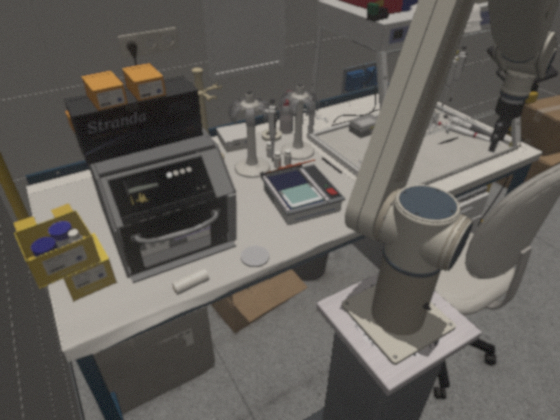

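The top view shows the box at about columns 288–369, rows 150–237, the red switch at (353,222), and the orange shield at (325,176). The plate, with its white frame, is at (318,210). Next I'll localise these roughly and move above them for a wrist view.

```bash
cat > h.py <<'E'
from workcell import robot
import cv2,numpy as np
def ray(n,uv,info=None):
    c=info or robot.camera_info(n);K=np.array(c["camera_matrix"]);T=np.array(c["T"])
    d=np.linalg.inv(K)@[uv[0],uv[1],1.]
    if n=="wrist":
        x,y=d[:2];r=np.hypot(x,y);d=np.array([x/r*np.sin(r),y/r*np.sin(r),np.cos(r)]) if r>0 else d
    return T[:3,3],T[:3,:3]@(d*[1,-1,-1])
def onz(n,uv,z,info=None):
    o,d=ray(n,uv,info);return o+d*(z-o[2])/d[2]
def proj(n,p,info=None):
    c=info or robot.camera_info(n);K=np.array(c["camera_matrix"]);T=np.array(c["T"])
    q=(T[:3,:3].T@(np.array(p)-T[:3,3]))*[1,-1,-1]
    if n=="wrist":
        r=np.hypot(q[0],q[1]);a=np.arctan2(r,q[2]);q=np.array([q[0]/r*a,q[1]/r*a,1])
    else:q=q/q[2]
    return (K@q)[:2]
E
python3 - <<'E'
from h import *
im=cv2.imread("pics/top0.png")
for n,uv in dict(red=(353,222),FL=(288,231),FR=(359,237),BL=(298,150),BR=(369,157)).items(): print(n,onz("top",uv,70).round(0))
print(robot.camera_info("wrist")["T"].round(3),robot.camera_info("wrist")["camera_matrix"])
cv2.imwrite("pics/topc.png",cv2.resize(im[140:245,275:385],None,fx=5.5,fy=5.5,interpolation=cv2.INTER_CUBIC))
E
```

```text
red [ 474. -124.   70.]
FL [445.  65.  70.]
FR [ 431. -142.   70.]
BL [682.  40.  70.]
BR [ 665. -169.   70.]
[[ 3.64000e-01  8.93000e-01  2.66000e-01  2.95979e+02]
 [-9.31000e-01  3.49000e-01  1.03000e-01 -5.55980e+02]
 [-1.00000e-03 -2.85000e-01  9.59000e-01  3.72390e+02]
 [ 0.00000e+00  0.00000e+00  0.00000e+00  1.00000e+00]] [[325.1922621    0.         282.10193495]
 [  0.         325.1922621  209.68137504]
 [  0.           0.           1.        ]]
```

View pics/topc.png

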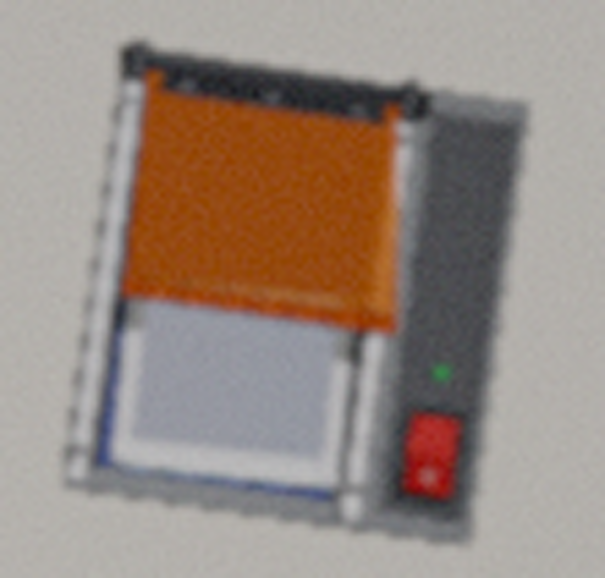

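The crop shows the shield half open, with its free edge from (125,298) to (393,330). The plate's frosted band is near the front, and the switch is at (432,455). Next is a closer view from the wrist.

```bash
python3 - <<'E'
from h import *
a=-0.085
robot.move_ptp([425,-60,290],[0,np.cos(a/2),np.sin(a/2),0])
c=robot.camera_info("wrist");im=robot.snapshot("wrist")
np.savez("w1.npz",T=c["T"],K=c["camera_matrix"]);cv2.imwrite("pics/w1.png",im[:,:,::-1])
o=robot.observe();print(o["t"],o["ee_pos"],o["joint_positions"].round(2))
cv2.imwrite("pics/w1b.png",cv2.resize(im[:,:,::-1],(800,600),interpolation=cv2.INTER_CUBIC))
E
```

```text
2.1667 [425.20382118 -60.55016857 289.99305366] [-0.17  0.07  2.   -0.    1.07  1.49]
```

View pics/w1b.png

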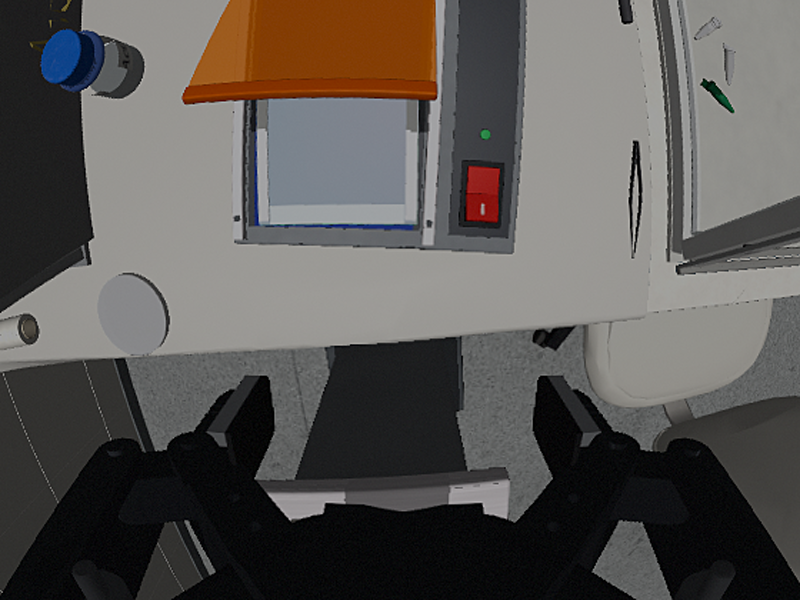

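The wrist view (800 px scale) shows:
- Deck front edge from about (234,243) to (513,252).
- Rocker at columns 464–501, rows 166–222.
- Plate near edge at about row 226.
- Shield free edge from (184,101) to (437,97).

Now I'll compute poses from these.

```bash
python3 - <<'E'
from h import *
d=np.load("w1.npz");c=dict(T=d["T"],camera_matrix=d["K"])
s=1.42857
im=cv2.imread("pics/w1.png");hsv=cv2.cvtColor(im,cv2.COLOR_BGR2HSV)
m=(((hsv[...,0]<5)|(hsv[...,0]>174))&(hsv[...,1]>170)&(hsv[...,2]>90)).astype(np.uint8);m[:,:300]=0
r=cv2.minAreaRect(np.argwhere(m)[:,::-1].astype(np.float32));print("red",r,"c",onz("wrist",r[0],75,c).round(1))
P={k:onz("wrist",(u/s,v/s),z,c) for k,(u,v,z) in dict(FL=(234,243,70),FR=(513,252,70),RoutL=(233,225,79),RinL=(243,225,79),RinR=(424,228,79),RoutR=(434,230,79),PL=(258,226,76),PR=(416,227,76),BRs=(524,30,70),redpivL=(466,194,74),redpivR=(501,195,74)).items()}
for k,v in P.items():print(k,v.round(1))
y=P["FL"]-P["FR"];print("yaw front",np.arctan2(-y[0],y[1]),np.linalg.norm(y))
y=P["PL"]-P["PR"];print("yaw plate",np.arctan2(-y[0],y[1]),np.linalg.norm(y))
e=P["BRs"]-P["FR"];print("yaw side",np.arctan2(e[1],e[0]))
# shield height: width of free edge=134
for z in(150,165,175,185,200):
    a,b=[onz("wrist",(u/s,v/s),z,c) for u,v in((184,102),(437,98))];print(z,np.linalg.norm(a-b).round(1),a.round(0),b.round(0))
E
```

```text
red ((337.54833984375, 135.45462036132812), (21.98926544189453, 38.54368591308594), 1.7899105548858643) c [ 473.  -123.9   75. ]
FL [453.3  69.3  70. ]
FR [ 426.4 -146.3   70. ]
RoutL [468.3  64.3  79. ]
RinL [467.3  56.1  79. ]
RinR [451.2 -79.   79. ]
RoutR [449.1 -86.1  79. ]
PL [464.8  45.2  76. ]
PR [452.  -73.3  76. ]
BRs [ 597.8 -167.3   70. ]
redpivL [ 473.4 -111.9   74. ]
redpivR [ 471.  -138.1   74. ]
yaw front -0.1241876044469785 217.2567519166098
yaw plate -0.1079097671611139 119.22005495341968
yaw side -0.12204419016651935
150 150.9 [554.  60. 150.] [535. -90. 150.]
165 142.4 [551.  52. 165.] [533. -89. 165.]
175 136.7 [549.  48. 175.] [531. -88. 175.]
185 131.0 [547.  43. 185.] [530. -87. 185.]
200 122.4 [544.  36. 200.] [528. -86. 200.]
```

```bash
cat >> h.py <<'E'
YAW=-0.12; L=np.array([443.3,-9.4,70.]); c,s=np.cos(YAW),np.sin(YAW); R=np.array([[c,-s,0],[s,c,0],[0,0,1]])
def W(x,y,z): return (L+R@[x,y,z]).tolist()   # ledge frame -> world
def LF(p): return R.T@(np.array(p)-L)
A=(np.pi+YAW)/2; Q=[0,np.cos(A),np.sin(A),0]  # camera towards robot
def st(tag=""):
    o=robot.observe();print(tag,round(o["t"],2),LF(o["ee_pos"]).round(1),"F",(R.T@o["wrist_force"]).round(1));return o
E
python3 - <<'E'
from h import *
robot.close_gripper()
robot.move_ptp(W(31,-111,70),Q); st("above")
robot.movel(W(31,-111,30),speed=100); f0=st("b")["wrist_force"][2]
for z in np.arange(28,16.9,-1):
    robot.movel(W(31,-111,z),speed=30); o=st(z)
    if o["wrist_force"][2]-f0>12: break
robot.movel(W(31,-111,50),speed=100)
im=robot.snapshot("top"); cv2.imwrite("pics/t2.png",im[:,:,::-1]);st()
E
```

```text
above 5.65 [  31.1 -111.    70.1] F [-0.2 -0.4  0.1]
b 6.2 [  31. -111.   30.] F [ 0.9 -0.2  0.1]
28.0 6.45 [  31.2 -111.    28.3] F [-0.1  0.1  0.1]
27.0 6.7 [  31.2 -111.1   27.2] F [ 0.2 -0.9  1.6]
26.0 6.95 [  30.9 -111.    26. ] F [-0.6  0.1  0.7]
25.0 7.2 [  30.9 -111.    24.9] F [-0.7 -1.   1.3]
24.0 7.45 [  31.  -111.    23.9] F [-0.4 -0.3 -0.1]
23.0 7.7 [  31.  -111.    22.9] F [-0.2  0.3 -0.2]
22.0 7.95 [  31.  -111.    21.9] F [-0.1 -0.  -0.5]
21.0 8.2 [  31.1 -111.    21.5] F [-1.1  0.9  8.8]
20.0 8.45 [  31.1 -111.    21.3] F [-6.   0.7 21.1]
 8.95 [  30.8 -111.    49.6] F [ 0.2  0.9 -1.2]
```

```bash
python3 - <<'E'
from h import *
robot.movel(W(31,-111,100),speed=200)
robot.movel(W(55,0,97),speed=200);st()
im=robot.snapshot("wrist"); cv2.imwrite("pics/w3.png",cv2.resize(im[:,:,::-1],(800,600),interpolation=cv2.INTER_CUBIC))
E
```

```text
10.07 [54.2 -0.4 96.2] F [-0.3  0.6 -0.5]
```

View pics/w3.png

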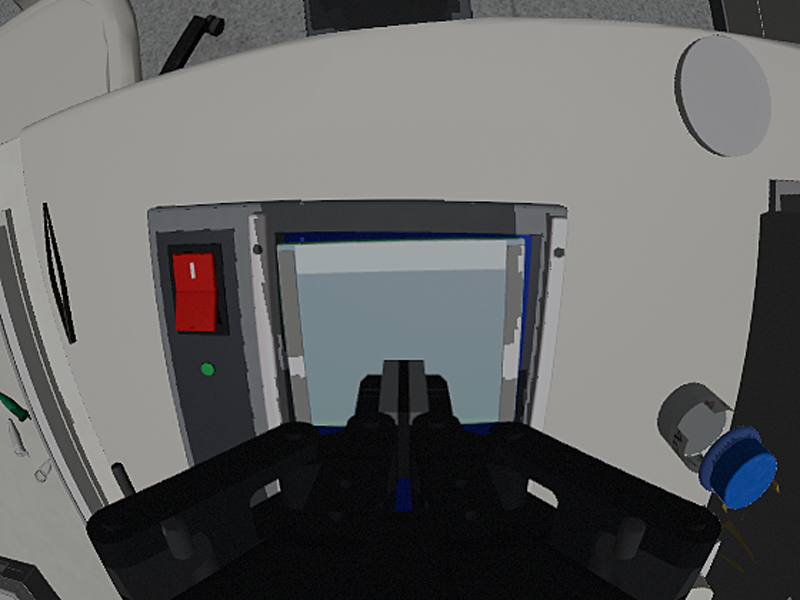

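The near half of the rocker (188,268) is now the brighter, level one, and the far half (195,310) is tilted. Before the press it was the other way round, so the switch is off. The plate lies undisturbed. Next I push the shield.

```bash
python3 - <<'E'
from h import *
for t in list(np.arange(0.62,1.60,0.12))+[1.6,1.65]:
    x=229-165*np.cos(t)-3-11; z=13+165*np.sin(t)-15
    robot.movel(W(x,0,z),speed=60); o=st(round(t,2))
    if np.linalg.norm(o["wrist_force"])>25: break
else:
    for x1 in np.arange(x+2,x+25,2):
        robot.movel(W(x1,0,z),speed=40); o=st("end")
        if abs((R.T@o["wrist_force"])[0])>13: break
robot.pause(.1);st()
E
```

```text
0.62 10.7 [80.7 -0.1 93.6] F [-1.  -0.  -0.7]
0.74 11.18 [9.380e+01 1.000e-01 1.098e+02] F [-0.1 -0.6 -0.4]
0.86 11.67 [108.2   0.  123.4] F [-0.6 -0.   0.1]
0.98 12.15 [123.8   0.  135.3] F [ 0.3 -1.  -0.1]
1.1 12.63 [140.8   0.  145.3] F [ 0.4 -0.8  0.7]
1.22 13.12 [158.9   0.  153.1] F [0.5 0.1 0.4]
1.34 13.6 [177.8   0.  158.7] F [-0.3  0.2  0.4]
1.46 14.08 [197.2   0.  162. ] F [-0.4 -0.6 -0.5]
1.58 14.57 [216.9   0.  162.9] F [0.2 0.  0.1]
1.6 14.82 [220.    0.  162.9] F [ 0.1 -0.7  0.2]
1.65 15.1 [228.6  -0.  162.5] F [ 0.3 -0.3 -0.5]
end 15.35 [230.2   0.  162.5] F [-0.1  0.5 -0.2]
end 15.6 [231.9   0.  162.3] F [-1.6 -0.5 -1.1]
end 15.85 [232.2  -0.  162.2] F [-9.5 -0.   3.4]
end 16.1 [232.5  -0.  162.2] F [-15.2  -0.1   8.1]
 16.2 [232.5  -0.  162.2] F [-14.8  -0.4   8.4]
```

```bash
python3 - <<'E'
from h import *
robot.movel(W(145,0,160),speed=150)
robot.ungrasp(); print(robot.observe()["gripper_width"])
robot.movel(W(145,-1,45),speed=150);st()
c_=robot.camera_info("wrist");im=robot.snapshot("wrist"); cv2.imwrite("pics/w4.png",im[:,:,::-1]);np.savez("w4.npz",T=c_["T"],K=c_["camera_matrix"])
a=cv2.resize(im[:,:,::-1],(500,375)); t=robot.snapshot("top")[:,:,::-1]
cv2.imwrite("pics/v4.png",np.hstack([a,cv2.resize(t[130:245,280:372],(300,375))]))
E
```

```text
85.67888435441989
 18.66 [145.6  -1.   45.7] F [ 0.4 -0.9 -0.2]
```

View pics/v4.png

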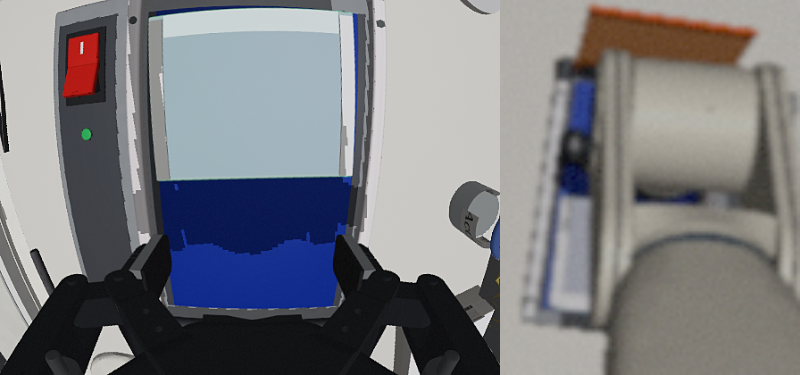

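The shield is back past upright. The switch's far half is raised (80,80), and the plate's far edge runs from (160,180) to (352,177), clear of the fingers. Next I descend, push and measure.

```bash
python3 - <<'E'
from h import *
d=np.load("w4.npz");ci=dict(T=d["T"],camera_matrix=d["K"]);k=560/500
for u,v,z in((160,180.5,76),(352,177.5,76),(129,160,79),(148,160,79),(357,160,79),(378,160,79),(55,12,70)): print(u,v,LF(onz("wrist",(u*k,v*k),z,ci)).round(1))
robot.movel(W(145,0,22),speed=80);f0=robot.observe()["wrist_force"][2]
for z in np.arange(20,0,-1):
    robot.movel(W(145,0,z),speed=60); o=robot.observe()
    if o["wrist_force"][2]-f0>5: break
st(z)
E
```

```text
160 180.5 [118.2 -57.7   6. ]
352 177.5 [116.4  59.1   6. ]
129 160 [104.4 -75.8   9. ]
148 160 [104.7 -63.3   9. ]
357 160 [104.8  60.3   9. ]
378 160 [104.5  74.2   9. ]
55 12 [  -1.8 -137.4    0. ]
3 23.7 [145.    0.    3.8] F [-2.6 -0.2  9.1]
```

```bash
python3 - <<'E'
from h import *
robot.movel(W(145,0,5.6),speed=40);st()
for x in (130,115,100,86):
    robot.movel(W(x,0,5.6),speed=50);st(x)
ci=robot.camera_info("wrist");im=robot.snapshot("wrist"); cv2.imwrite("pics/w5.png",cv2.resize(im[:,:,::-1],(800,600),interpolation=cv2.INTER_CUBIC));np.savez("w5.npz",T=ci["T"],K=ci["camera_matrix"])
E
```

```text
23.95 [145.1  -0.    5.7] F [-0.8  0.4  0.9]
130 24.4 [129.6   0.    5.6] F [ 0.1 -0.4  0.9]
115 24.85 [114.5   0.    5.6] F [1.1 0.2 0.1]
100 25.3 [99.4 -0.   5.5] F [-0.2  1.   0.2]
86 25.73 [85.4 -0.   5.5] F [ 0.4  0.2 -0.8]
```

View pics/w5.png

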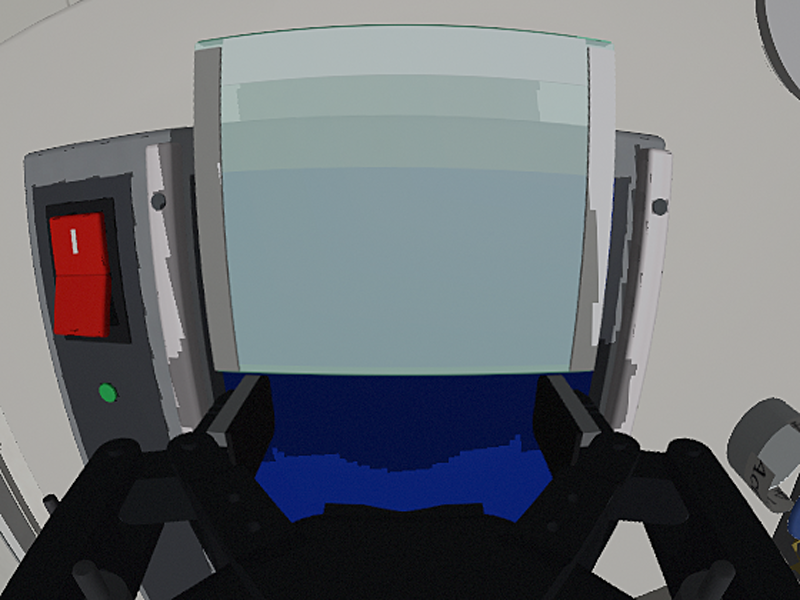

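The plate now overhangs: its near edge is at about row 25–40, its far edge at row 374 against both pads, and the deck's front corners are at (25,156) and (663,137). Next I measure the overhang.

```bash
python3 - <<'E'
from h import *
d=np.load("w5.npz");ci=dict(T=d["T"],camera_matrix=d["K"]);k=.7
for n,u,v,z in(("nearL",200,42,76),("near",402,25,76),("nearR",610,43,76),("far",402,374,76),("FR",25,156,70),("FL",662,139,70),("edge thru glass",402,115,70),("75",402,75,70)): print(n,LF(onz("wrist",(u*k,v*k),z,ci)).round(1))
E
```

```text
nearL [-25.4 -58.    6. ]
near [-25.5  -1.2   6. ]
nearR [-25.2  57.5   6. ]
far [73.2 -1.3  6. ]
FR [  -1.2 -135.     0. ]
FL [ 0.8 78.5  0. ]
edge thru glass [-0.9 -1.2  0. ]
75 [-12.4  -1.2   0. ]
```

```bash
python3 - <<'E'
from h import *
robot.movel(W(81.5,0,5.6),speed=30);st()
robot.movel(W(110,0,5.6),speed=60)
robot.movel(W(110,0,200),speed=200)
robot.movel(W(0,0,230),speed=200)
ci=robot.camera_info("wrist");im=robot.snapshot("wrist");cv2.imwrite("pics/w6.png",cv2.resize(im[:,:,::-1],(800,600)));np.savez("w6.npz",T=ci["T"],K=ci["camera_matrix"])
st()
E
```

```text
26.08 [81.2  0.   5.6] F [ 1.1  0.7 -0.5]
 28.6 [  1.    0.  229.8] F [0.2 1.3 0.4]
```

View pics/w6.png

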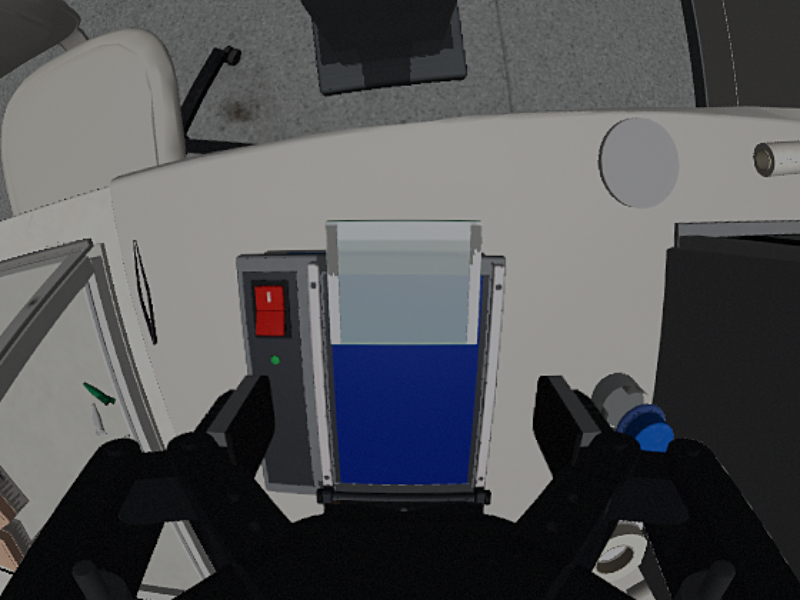

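The plate lies flat and square between the rails. Its near edge is at row 220 and the deck edge at row 256, with 124 px to 100 mm, so the overhang is about 29 mm. The switch is off and the bystanders look untouched.

```bash
python3 -c "
from workcell import robot
print(robot.finish_job())"
```

```text
the job is handed in; nothing more can be done
None
```

I pressed the switch to off, pushed the shield back to its stop, and slid the plate out until it overhung the deck's front edge by about 29 mm, lying flat; the job is handed in at about 29 s of the 64 s allowed.

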